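# Clamp the slatted panel and offer up its next slat

## Robot

A 6-joint arm with a two-finger parallel gripper is mounted at the origin on the work surface. World frame = base frame: x ahead of the robot, y to its left, z up, the work surface at z = 0. Lengths are in mm, angles in rad, forces in N, time in s.
With the tool pointing down it reaches from about 250 to 800 mm from the base axis. Payload 3.9 kg.
Tool frame: the origin (TCP) lies midway between the tips of the shut fingers; the grasp point (between the pads) lies 19 mm behind it (robot.tcp_to_grasp is the distance from the TCP to the grasp point, in mm); y points along the fingers, x is the direction in which the jaws open and shut, and the axes are right-handed (so a half turn about y gives the same grasp; the last joint's range is limited). The gripper opens to 85 mm and grips with 20 to 120 N. Pads are 22 mm wide; open, the fingers measure 114 mm over their backs; the gripper's body (76 mm by 85 mm) begins 54 mm behind the grasp point. The pads swing forward as they close: fully open they stand 13 mm farther back than shut.
Start: joints at [-1.192, 0.26, -0.138, 1.173, 0, 1.571], TCP at [194.143, -487.774, 231.304] pointing down, gripper open.
Joint ranges: [-2.78, 2.78], [-0.83, 1.72], [-1.28, 1.37], [-1.9, 2.12], [-1.57, 1.48], [-3.14, 3.14]. Speed limits (rad/s): [2.57, 2.57, 3.14, 3.14, 3.14, 3.14].

## Interface

Orientations are given as a unit quaternion [w, x, y, z].
In Python, from bench import robot gives the robot as it stands. The module is installed in compiled form; this text tells all that it offers.
- The arm moves only by the tool move_arm, never from a script. Its argument "series" is a list of rows, each an object with "translation": the shift along the tool's x, y, z in mm, a list of three; "twist": the turn, a rotation vector about the tool's x, y, z in degrees, a list of three; "hand": the finger opening in mm, from 0 to 85.4. A call has 1 to 5 rows; each row is the pose to reach, as a shift and turn from the pose measured when the call began, along the tool's axes at that moment; what a row does not reach only later rows make up. A row lasts 1/8 s, in which the tool goes at most 62.5 mm and 10.7 degrees, less where a joint would pass 70% of its speed; a pose out of reach is approached as far as the arm can. A call with a gripper value outside its range is refused whole. The fingers move at their own pace and stop on an object; the grip force is fixed at half the most. Time passes only in rows, so rows that repeat a pose let the fingers close. It gives the time, the measured TCP pose, the force and the opening at its end, in the units of the state.
- robot.read_state(): the state, without advancing time (a new reading comes with each control period).
- robot.capture(name): name is "scene" or "top" or "wrist"; returns a dict with "img" (420x560x3 uint8, red, green, blue), "fx", "fy", "cx", "cy" (pixels), "R" (3x3) and "t" (3): a world point X has camera coordinates R X + t; the wrist camera has in their place "mount" (4x4, takes a point from camera to tool coordinates, whose origin is the TCP and whose axes are the tool frame's). Camera axes: x right, y down, z forward; pixel columns grow to the right and rows downward; lengths in mm; the calibration is good to about 2 mm. A picture is of the moment at which its call begins: read the wrist's pose just before it. There is no depth.
- robot.finish_job(): hands the job in, once; it reports no verdict.
The state is a dict: "clock": time; "joint_positions": joint angles; "qvel": joint speeds; "joint_efforts": joint torques, N m; "tool_pos": TCP position; "orientation": TCP orientation; "force": force on the tool from outside, world axes, zero at the start; "moment": the same for the moment, N m; "width": opening from 0.0 (shut) to 1.0 (fully open).
Only numpy, scipy, OpenCV 4.12 (cv2) and the standard library are available. Lean on these libraries where they do the work, as an engineer would, in place of code of your own. Each camera call takes 0.05 s, during which the arm holds its last target.

## Task

Push the raised lever of the hold-down clamp down until it locks over centre, so that the panel's bottom board is clamped in the jig. Then take the drilled slat off the bearers, carry it over the things standing on the bench and hold it level about 15 mm above the ends of the panel's two steel rods, one rod centred under each hole and nothing touching, so that I can sight the holes before it is driven on. Finish while still holding it there, and leave the panel and the other things on the bench where they stand.

Things in the scene. Friction and masses are not known exactly. Their poses are not given: they have to be found in the camera images.
- clamp_lever (a joint): hand lever of the hold-down toggle clamp on the jig. 0 rad: raised, about 51 degrees above level; it turns down to 0.89 rad, where it lies level on its stop. A spring lifts it back to 0 when let go, unless pushed past centre (0.77 rad): then it snaps to its stop and stays locked. It takes about 8 N at the grip
- lever_grip (a point): point on the axis of the clamp lever's black grip, 78 mm from the hinge, 27 mm from the free end; it moves with the lever. The grip is a round bar 19 mm thick, 70 mm long, 35 to 105 mm from the hinge. It sweeps in the upright plane through lever_hinge and this point, from about 133 mm above the bench down to 72 mm
- lever_hinge (a point): axis of the clamp lever's hinge, 72 mm above the bench, fixed to the jig; its x axis points from the lever side of the jig to the panel (the lever points the other way), y along the hinge axis, z up
- panel: slatted panel, loose in the jig (board 400 x 220 x 18 mm, fence behind). Pine bottom board 340 x 70 x 28 mm; above it two slats 340 x 40 x 20 mm and spacer tubes on two upright steel rods 16 mm thick, 220 mm apart, at x = +12 mm, y = -110 and +110 mm. Origin: centre of the underside, 18 mm above the bench; y along the board, z up. Rod ends: 163 mm above the bench, 37 mm above the top slat
- rod_a_top (a point): centre of the top end of one rod of the panel, z up
- rod_b_top (a point): centre of the top end of the panel's other rod, z up
- slat_mid (a point): centre of the drilled pine slat, 340 x 40 x 20 mm, about 0.13 kg, loose, flat on two fixed bearers 20 mm high, 30 mm wide, 280 mm apart under its ends (underside 20 mm above the bench, free in the middle); x along the slat, y across its 40 mm width, z up. Two 18 mm through holes, 110 mm either side of this point along x. Either hole may go over either rod
- hole_a (a point): centre of the drilled slat's one hole at the slat's underside (10 mm below its mid height), axes as slat_mid
- hole_b (a point): centre of the drilled slat's other hole at the slat's underside, axes as slat_mid
- blank_mid (a point): centre of the undrilled pine slat of the same size, lying parallel to the drilled one on the same bearers, 95 mm from it between centres; stays there
- can: closed tin can, 98 mm across, 112 mm high, standing; origin at the centre of its underside
- glue: glue bottle, 60 mm across, 170 mm high, standing; origin at the centre of its underside
- tape: tape measure 75 x 38 x 60 mm, standing on the jig board in front of the panel; origin at the centre of its underside
- offcut: pine offcut, lying, 100 x 65 x 38 mm; origin at the centre of its underside
- spacer: loose aluminium spacer tube, 32 mm across, 20 mm high, standing on the jig board in front of the panel; origin at the centre of its underside

How it is judged (in metres and radians):
On the way, in this order (a step that is already met when the one before it is completed fails the run):
1. the clamp lever is locked down past centre and stays there with nothing touching it, the slat still on its bearers (value of joint clamp_lever above 0.81 rad and contact force between clamp_lever and the arm below 0.3 N and contact force between clamp_lever and the fingers below 0.3 N and height (world z) of slat_mid below 0.045 m), for 0.3 s.
2. the drilled slat is held in the fingers, lifted clear above the bench (height (world z) of slat_mid above 0.1 m and contact force between slat and the fingers above 1 N), for 0.2 s.
At the end, for the whole second after the job is handed in: Lever locked (over 0.81 rad); drilled slat held still in the fingers, level to 0.1 rad, touching neither panel nor jig, each hole within 8 mm of a rod axis, its underside 5 to 30 mm above the rod ends; panel within 10 mm of its place, untouched by the robot (value of joint clamp_lever above 0.81 rad and ((horizontal distance between hole_a and rod_a_top below 0.008 m and z of hole_a in the frame of rod_a_top between 0.005 and 0.03 m and horizontal distance between hole_b and rod_b_top below 0.008 m and z of hole_b in the frame of rod_b_top between 0.005 and 0.03 m) or (horizontal distance between hole_a and rod_b_top below 0.008 m and z of hole_a in the frame of rod_b_top between 0.005 and 0.03 m and horizontal distance between hole_b and rod_a_top below 0.008 m and z of hole_b in the frame of rod_a_top between 0.005 and 0.03 m)) and angle between slat_mid's own z axis and vertical below 0.1 rad and contact force between slat and the fingers above 1 N and contact force between slat and panel below 0.05 N and contact force between slat and jig below 0.05 N and contact force between panel and the fingers below 0.05 N and contact force between panel and the arm below 0.05 N and linear speed of slat below 0.02 m/s and angular speed of slat below 0.15 rad/s and distance of panel from where it was at the start of the episode below 0.01 m); the arm keeps its last pose, push and grip.
It fails at once if one of the other things on the bench is shifted by more than 25 mm (distance of any of blank_mid, can, glue, tape, offcut, spacer from where it was at the start of the episode above 0.025 m).
It fails at once if the can or the glue bottle is tipped over (angle between any of can, glue's own z axis and vertical above 0.5 rad).
It fails at once if the panel is shifted by more than 15 mm (distance of panel from where it was at the start of the episode above 0.015 m).
It also fails if it takes over 64 s, if anything falls off the work surface, if the arm or the gripper's body presses on something with over 40 N, if the wrist force passes 120 N, or if a joint passes its speed limit or range.

## Working session

There is one attempt and no reset: what is moved stays moved. The work goes in short steps, Python scripts to look and compute and a tool call to move; the robot and the scene stay as the last step left them, time stands still between calls to the robot, and variables do not carry over. Pictures are saved under pics/ and viewed, and the job is handed in when it is done.

Besides the shell and the picture viewer there is one more tool, called after ">>>" as name(argument=value, ...) on one line, values as JSON. move_arm: Moves the arm, as the interface text tells. Its arguments: {"type":"object","properties":{"series":{"type":"array"}},"required":["series"]}

```bash
mkdir -p pics
python3 - <<'E'
from bench import robot
import cv2,json
s=robot.read_state(); print(s)
for n in ("scene","top","wrist"):
    c=robot.capture(n); cv2.imwrite(f"pics/{n}0.png",c["img"][:,:,::-1])
    print(n,{k:(v.tolist() if hasattr(v,'tolist') else v) for k,v in c.items() if k!="img"})
E
```

```text
{'clock': 0.0, 'joint_positions': array([-1.19202572e+00,  2.60657519e-01, -1.39374297e-01,  1.17270715e+00,
        3.04458313e-05,  1.57079781e+00]), 'qvel': array([ 0.00051046, -0.00033106, -0.00150055,  0.00063257,  0.00053357,
        0.00177045]), 'joint_efforts': array([ 2.09320286e-03, -4.05672848e+01,  2.53923422e+01,  1.87677448e-02,
        3.57567399e-05, -1.54310548e-06]), 'tool_pos': array([ 193.88888923, -487.14644675,  230.4768268 ]), 'orientation': array([ 0.58558156, -0.58479265,  0.39749508, -0.39637035]), 'force': array([-0.15806374,  0.31395215, -0.58812373]), 'moment': array([ 0.02467183, -0.02852901,  0.05427252]), 'width': 0.9990158937637532}
scene {'fx': 535.9052390711952, 'fy': 535.9052390711952, 'cx': 272.55418448826725, 'cy': 208.1476829280301, 'R': [[-0.4860231824315028, 0.8739398091204403, 0.00326744145815195], [0.48774606339805154, 0.27434819175404307, -0.8287562049969763], [-0.725179456258144, -0.40120104650388827, -0.5596002827959677]], 't': [244.04944078520862, -168.52977118195747, 1944.4909944163712]}
top {'fx': 452.84787923620786, 'fy': 452.84787923620786, 'cx': 282.2562819374109, 'cy': 205.92606654758126, 'R': [[0.024377616972792827, -0.9996643585161694, 0.008769384424424891], [-0.9946706898820422, -0.025133011653622056, -0.0999927518113222], [0.10017959113666614, -0.006285064651571589, -0.9949495200672324]], 't': [-16.989586449475095, 512.0817949062533, 1106.0294921755062]}
wrist {'fx': 356.0479897292062, 'fy': 356.0479897292062, 'cx': 277.3322288675933, 'cy': 209.09005703486108, 'mount': [[0.9999994015281315, 0.0010585056009422354, -0.00027660309384551626, -0.27909847771501184], [0.0005531400220069434, -0.27103292945999063, 0.9625699170369141, -142.39527778732423], [0.0009439171016595748, -0.9625694939661388, -0.2710333527562183, 68.99540038051073], [0.0, 0.0, 0.0, 1.0]]}
```

View pics/scene0.png

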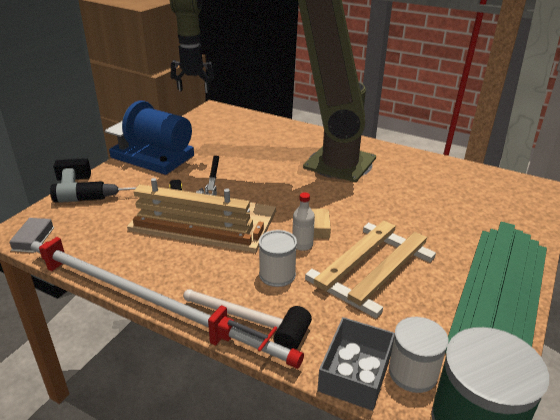

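View pics/top0.png

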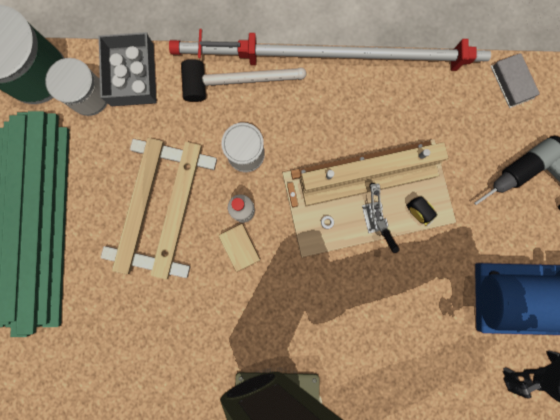

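View pics/wrist0.png

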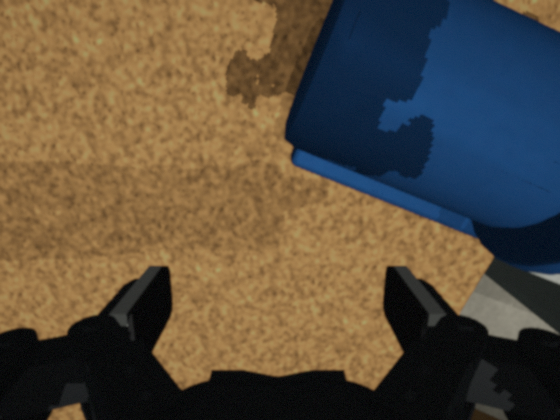

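The top view shows the drilled slat, the right one of the pair, with holes near (187,166) and (164,253). The rods are near (330,173) and (423,153), and the black lever grip near (388,240). The can is at (243,147) and the glue bottle at (240,208). I'll enlarge these areas.

Run:
```python
import cv2
t=cv2.imread("pics/top0.png"); s=cv2.imread("pics/scene0.png")
def crop(im,x,y,w,h,k,n):
    c=cv2.resize(im[y:y+h,x:x+w],None,fx=k,fy=k,interpolation=cv2.INTER_CUBIC); 
    for i in range(0,w,20): cv2.putText(c,str(x+i),(i*k,8),0,.3,(0,0,255)); cv2.line(c,(i*k,10),(i*k,14),(0,0,255))
    for i in range(0,h,20): cv2.putText(c,str(y+i),(0,i*k+3),0,.3,(0,0,255))
    cv2.imwrite("pics/"+n,c)
crop(t,280,130,180,130,4,"c_jig.png"); crop(t,100,120,170,165,4 if 0 else 3,"c_slat.png")
crop(s,120,145,170,110,4,"c_sjig.png"); crop(s,250,190,190,130,4,"c_sslat.png")
```

```text
(no output)
```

View pics/c_jig.png

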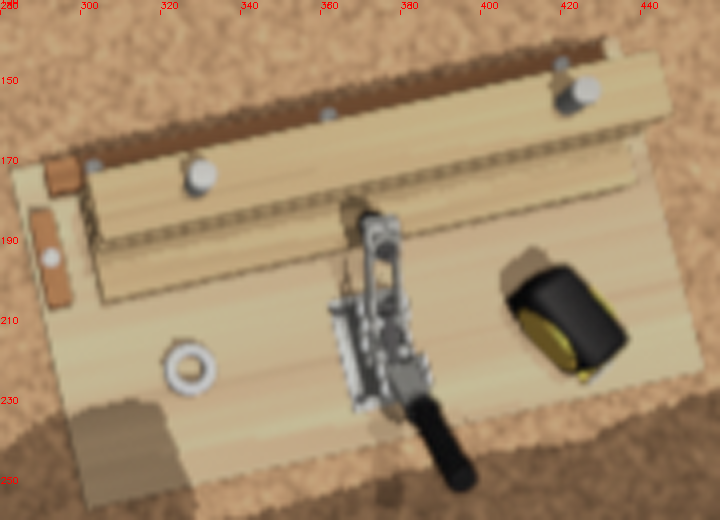

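View pics/c_slat.png

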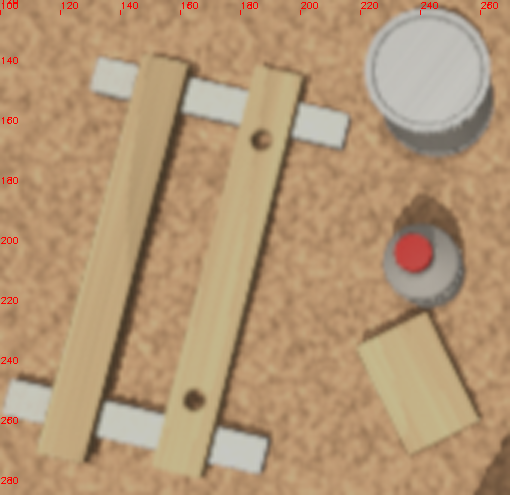

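View pics/c_sjig.png

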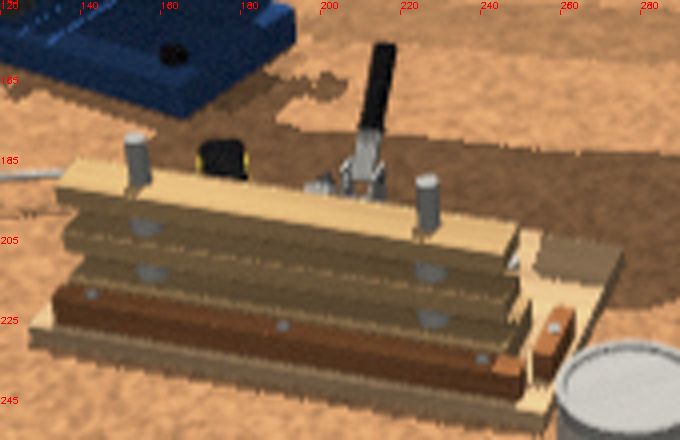

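View pics/c_sslat.png

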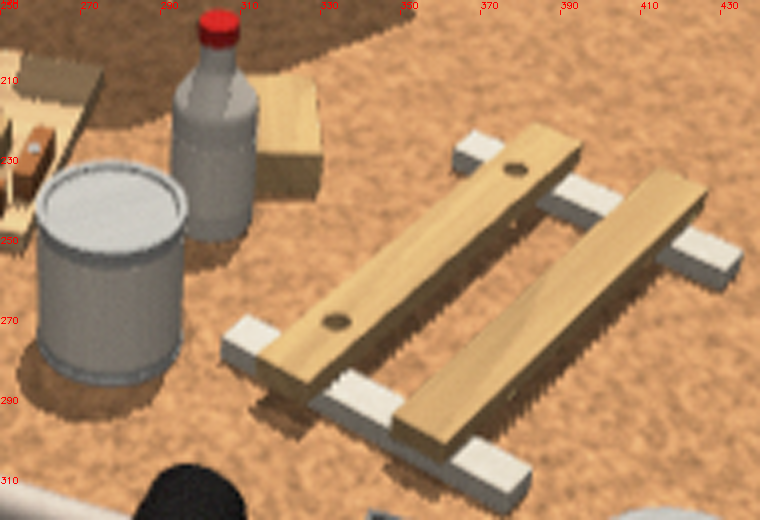

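```bash
cat > h.py <<'E'
import numpy as np
T=dict(f=452.84787923620786,c=(282.2562819374109,205.92606654758126),R=np.array([[0.024377616972792827,-0.9996643585161694,0.008769384424424891],[-0.9946706898820422,-0.025133011653622056,-0.0999927518113222],[0.10017959113666614,-0.006285064651571589,-0.9949495200672324]]),t=np.array([-16.989586449475095,512.0817949062533,1106.0294921755062]))
S=dict(f=535.9052390711952,c=(272.55418448826725,208.1476829280301),R=np.array([[-0.4860231824315028,0.8739398091204403,0.00326744145815195],[0.48774606339805154,0.27434819175404307,-0.8287562049969763],[-0.725179456258144,-0.40120104650388827,-0.5596002827959677]]),t=np.array([244.04944078520862,-168.52977118195747,1944.4909944163712]))
def ray(C,u,v):
    d=C['R'].T@np.array([(u-C['c'][0])/C['f'],(v-C['c'][1])/C['f'],1]); return -C['R'].T@C['t'],d
def atz(C,u,v,z):
    o,d=ray(C,u,v); return o+d*(z-o[2])/d[2]
def tri(p,q):
    o1,d1=ray(T,*p);o2,d2=ray(S,*q)
    k=np.linalg.lstsq(np.c_[d1,-d2],o2-o1,rcond=None)[0]
    a=o1+d1*k[0];b=o2+d2*k[1]; return (a+b)/2,np.linalg.norm(a-b)
def proj(C,X):
    x=C['R']@np.array(X)+C['t']; return x[:2]/x[2]*C['f']+C['c']
E
python3 - <<'E'
from h import *
np.set_printoptions(precision=1,suppress=True)
ra=atz(T,330.5,173.25,163); rb=atz(T,426.75,152.25,163)
print("rods top",ra,rb,np.linalg.norm(ra-rb), tri((330.5,173.25),(227,190)),tri((426.75,152.25),(153.8,180)))
sa=atz(S,227,190,163); sb=atz(S,153.8,180,163);print("rods scene",sa,sb,np.linalg.norm(sa-sb))
ha=atz(T,187,166.3,40); hb=atz(T,164.7,253.3,40); print("holes",ha,hb,np.linalg.norm(ha-hb))
ha=atz(S,250+338/4,190+322/4,40); hb=atz(S,250+516/4,190+169/4,40); print("holes scene",ha,hb,np.linalg.norm(ha-hb))
m=(ha+hb)/2
print("grip end",tri((395,249.5),(216.3,156.3)),"grip start",tri((385,231),(213,177.5)))
print("can",atz(T,100+428/3,120+70/3,112),"glue cap",atz(T,100+413/3,120+252/3,170),"tape",atz(T,421,209,78),"spacer",atz(T,327.5,222,38))
print("offcut",[atz(T,100+a/3,120+b/3,38)[:2] for a,b in((358,348),(430,312),(480,417),(412,453))])
# shadow-free hinge guess
print("clamp base", atz(T,280+345/4,130+300/4,30),atz(T,280+390/4,130+415/4,30))
print("board",[atz(T,280+a/4,130+b/4,18)[:2] for a,b in((12,170),(90,508),(703,372))])
E
```

```text
rods top [ 573.9 -108.4  163. ] [ 626.8 -322.2  163. ] 220.32394034891666 (array([ 573.6, -107.1,  159.7]), np.float64(3.648130646298978)) (array([ 626.9, -322.1,  156.9]), np.float64(4.662282058130368))
rods scene [ 577.5 -102.2  163. ] [ 634.5 -312.   163. ] 217.3984459595655
holes [603.9 234.9  40. ] [387.7 279.3  40. ] 220.6808259861136
holes scene [607.8 241.7  40. ] [393.4 285.4  40. ] 218.81471510421773
grip end (array([ 408.9, -254. ,  148.1]), np.float64(2.427719769345178)) grip start (array([ 451.3, -242.6,   97.1]), np.float64(4.984465181228087))
can [648.4  92.4 112. ] glue cap [499.6  93.8 170. ] tape [ 508.1 -335.4   78. ] spacer [ 474.1 -116.7   38. ]
offcut [array([433.1, 148.3]), array([464. ,  90.4]), array([379.5,  47. ]), array([349.2, 101.3])]
clamp base [ 519.5 -213.6   30. ] [ 448.6 -242.    30. ]
board [array([598.3,  -4.1]), array([386.7, -57.8]), array([ 481. , -441.7])]
```

```bash
cat >> h.py <<'E'
from scipy.spatial.transform import Rotation as Ro
def Rq(q): return Ro.from_quat([q[1],q[2],q[3],q[0]]).as_matrix()
def plan(s,target,xdir):
    """tool shift and twist to get TCP at target, tool down with tool x along heading xdir(deg)"""
    R=Rq(s['orientation']); a=np.radians(xdir)
    x=np.array([np.cos(a),np.sin(a),0]); y=np.array([0,0,-1.]); Rt=np.c_[x,y,np.cross(x,y)]
    return R.T@(np.array(target)-s['tool_pos']), np.degrees(Ro.from_matrix(R.T@Rt).as_rotvec())
E
python3 - <<'E'
from h import *
from bench import robot
np.set_printoptions(precision=2,suppress=True)
s=robot.read_state(); R=Rq(s['orientation']); print(R, np.degrees(np.arctan2(R[1,0],R[0,0])))
H=np.array([473,-238]);L=-np.array([.971,.24])
for h,z in((42,200),(42,165),(42,152),(52,135),(62,115),(68,95),(70,79)):
    p=H+h*L; 
    for xd in(-76,): print(h,z,p,plan(s,[*p,z],xd))
E
```

```text
[[ 0.37 -0.    0.93]
 [-0.93  0.    0.37]
 [-0.   -1.   -0.  ]] -68.29591506385695
42 200 [ 432.22 -248.08] (array([-134.09,   30.84,  309.83]), array([ 0.01,  7.7 , -0.09]))
42 165 [ 432.22 -248.08] (array([-134.03,   65.84,  309.83]), array([ 0.01,  7.7 , -0.09]))
42 152 [ 432.22 -248.08] (array([-134.01,   78.84,  309.83]), array([ 0.01,  7.7 , -0.09]))
52 135 [ 422.51 -250.48] (array([-135.35,   95.84,  299.92]), array([ 0.01,  7.7 , -0.09]))
62 115 [ 412.8  -252.88] (array([-136.68,  115.84,  290.02]), array([ 0.01,  7.7 , -0.09]))
68 95 [ 406.97 -254.32] (array([-137.46,  135.85,  284.07]), array([ 0.01,  7.7 , -0.09]))
70 79 [ 405.03 -254.8 ] (array([-137.71,  151.85,  282.09]), array([ 0.01,  7.7 , -0.09]))
```

>>> move_arm(series=[{"translation": [-27,0,62],"twist": [0,3,0],"hand": 0},{"translation": [-54,0,124],"twist": [0,8,0],"hand": 0},{"translation": [-80,0,186],"twist": [0,8,0],"hand": 0},{"translation": [-107,0,248],"twist": [0,8,0],"hand": 0},{"translation": [-134,0,305],"twist": [0,8,0],"hand": 0}])

```text
clock: 0.78
tool_pos: [414.6, -263.6, 230.7]
orientation: [0.556, -0.556, 0.437, -0.436]
force: [-0.1, -1.0, 0.3]
width: -0.003
```

>>> move_arm(series=[{"translation": [0,0,0],"twist": [0,0,0],"hand": 0},{"translation": [0,0,0],"twist": [0,0,0],"hand": 0}])

```text
clock: 1.02
tool_pos: [414.3, -263.4, 230.4]
orientation: [-0.556, 0.556, -0.437, 0.436]
force: [0.6, -0.5, -0.7]
width: -0.001
```

```bash
cat > look.py <<'E'
import sys,cv2
from h import *
from bench import robot
np.set_printoptions(precision=2,suppress=True)
s=robot.read_state(); R=Rq(s['orientation']); c=robot.capture("wrist"); n=sys.argv[1]
np.savez(f"pics/{n}.npz",R=R,p=s['tool_pos'],M=c['mount'],f=c['fx'],c=(c['cx'],c['cy']))
cv2.imwrite(f"pics/{n}.png",c['img'][:,:,::-1]); print(s['clock'],s['tool_pos'],s['force'],s['width'],s['joint_positions'],np.degrees(np.arctan2(R[1,0],R[0,0])),R[2])
E
cat >> h.py <<'E'
def wz(n,u,v,z):
    d=np.load(f"pics/{n}.npz"); r=np.array([(u-d['c'][0])/d['f'],(v-d['c'][1])/d['f'],1])
    o=d['R']@d['M'][:3,3]+d['p']; r=d['R']@d['M'][:3,:3]@r; return o+r*(z-o[2])/r[2]
E
python3 look.py w1
```

```text
1.025 [ 414.28 -263.42  230.42] [ 0.63 -0.53 -0.72] -0.0005130170056349002 [-0.57  0.2  -0.22  1.15  0.    2.34] -76.24580931384068 [-0. -1. -0.]
```

View pics/w1.png

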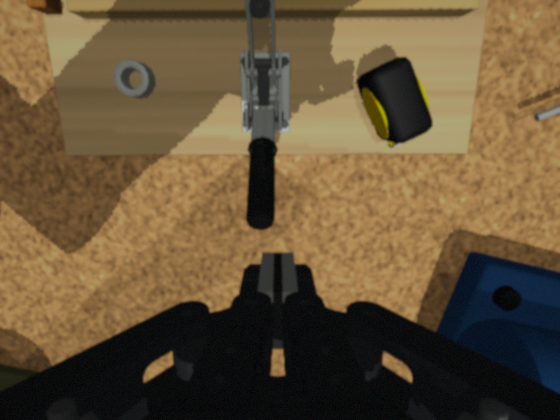

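The wrist view shows the grip, with its free end near (260,215) and its hinge end near (262,147). The shut fingers are at (277,262), slightly right of the lever plane and short of it.

Run:
```python
from h import *
from bench import robot
np.set_printoptions(precision=1,suppress=True)
L=-np.array([.971,.24]); e=wz("w1",260,215,153.6)[:2]; b=wz("w1",262,147,101)[:2]
print(e,b,"hinge",e-66*L,b-22*L,"spacer",wz("w1",134,79,38)[:2],"boardedge",wz("w1",265,154,18)[:2])
s=robot.read_state()
H=(e-66*L+b-22*L)/2
for h,z in((40,195),(40,165),(42,152),(52,135),(62,115),(68,95),(70,78)):
    p=H+h*L; print(h,z,p,plan(s,[*p,z],-76))
```

```text
[ 414.6 -251.4] [ 451.2 -241.8] hinge [ 478.7 -235.5] [ 472.6 -236.5] spacer [ 475.2 -116.9] boardedge [ 436.  -244.7]
40 195 [ 436.8 -245.6] (array([-12.4,  35.4,  26.7]), array([ 0.1, -0.3, -0.1]))
40 165 [ 436.8 -245.6] (array([-12.4,  65.4,  26.7]), array([ 0.1, -0.3, -0.1]))
42 152 [ 434.8 -246.1] (array([-12.3,  78.4,  24.7]), array([ 0.1, -0.3, -0.1]))
52 135 [ 425.1 -248.5] (array([-12.3,  95.5,  14.8]), array([ 0.1, -0.3, -0.1]))
62 115 [ 415.4 -250.9] (array([-12.2, 115.5,   4.8]), array([ 0.1, -0.3, -0.1]))
68 95 [ 409.6 -252.3] (array([-12.1, 135.5,  -1.2]), array([ 0.1, -0.3, -0.1]))
70 78 [ 407.6 -252.8] (array([-12.1, 152.5,  -3.2]), array([ 0.1, -0.3, -0.1]))
```

>>> move_arm(series=[{"translation": [-12,10,25],"twist": [0,0,0],"hand": 0},{"translation": [-12,35,25],"twist": [0,0,0],"hand": 0},{"translation": [-12,60,24],"twist": [0,0,0],"hand": 0},{"translation": [-12,70,23],"twist": [0,0,0],"hand": 0},{"translation": [-12,76,23],"twist": [0,0,0],"hand": 0}])

```text
clock: 1.7
tool_pos: [432.5, -247.8, 154.3]
orientation: [-0.555, 0.555, -0.438, 0.437]
force: [-0.4, -0.1, 0.3]
width: 0.0
```

```bash
python3 look.py w2
```

```text
1.7 [ 432.47 -247.79  154.31] [-0.43 -0.14  0.27] 0.0004010461270609008 [-0.52  0.26 -0.34  0.97  0.    2.38] -76.46773222084158 [-0. -1. -0.]
```

View pics/w2.png

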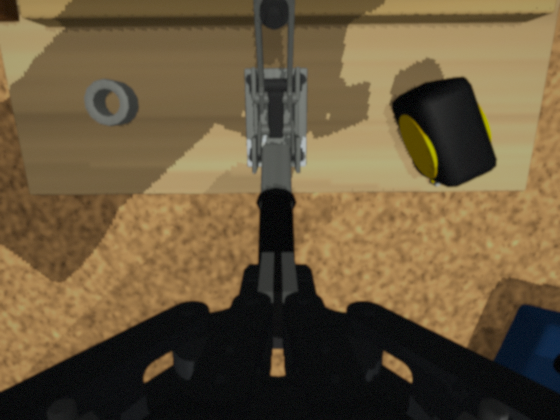

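The shut fingers are now centred over the grip at (277,255). I'll push down along the arc.

>>> move_arm(series=[{"translation": [0,8,-4],"twist": [0,0,0],"hand": 0},{"translation": [0,18,-9],"twist": [0,0,0],"hand": 0},{"translation": [0,28,-14],"twist": [0,0,0],"hand": 0},{"translation": [0,38,-18],"twist": [0,0,0],"hand": 0},{"translation": [0,48,-22],"twist": [0,0,0],"hand": 0}])

```text
clock: 2.38
tool_pos: [410.5, -252.7, 105.4]
orientation: [-0.555, 0.556, -0.438, 0.437]
force: [-1.3, -0.9, 5.8]
width: 0.002
```

>>> move_arm(series=[{"translation": [0,9,-2],"twist": [0,0,0],"hand": 0},{"translation": [0,17,-4],"twist": [0,0,0],"hand": 0},{"translation": [0,24,-5],"twist": [0,0,0],"hand": 0},{"translation": [0,29,-5],"twist": [0,0,0],"hand": 0},{"translation": [0,29,-5],"twist": [0,0,0],"hand": 0}])

```text
clock: 3.0
tool_pos: [405.4, -253.8, 79.7]
orientation: [-0.555, 0.556, -0.438, 0.437]
force: [-9.3, 4.7, 33.3]
width: -0.001
```

```bash
python3 look.py w3
```

```text
3.0 [ 405.43 -253.84   79.69] [-9.29  4.67 33.32] -0.0013421187353042487 [-0.56  0.3  -0.51  0.76 -0.    2.35] -76.4400205537386 [-0. -1. -0.]
```

View pics/w3.png

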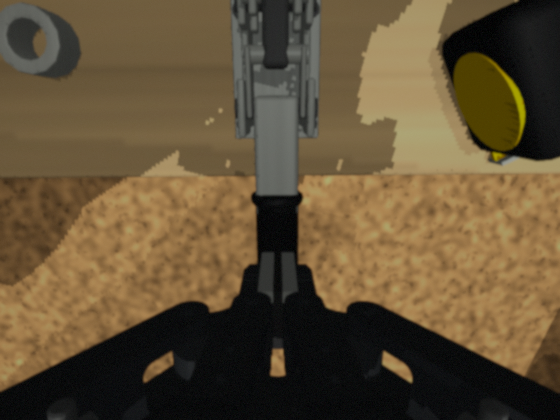

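The 33 N vertical force means the lever is on its stop. I'll lift off it.

>>> move_arm(series=[{"translation": [0,-15,0],"twist": [0,0,0],"hand": 0},{"translation": [0,-45,-3],"twist": [0,0,0],"hand": 0},{"translation": [0,-90,-10],"twist": [0,0,0],"hand": 0},{"translation": [0,-140,-20],"twist": [0,0,0],"hand": 20},{"translation": [0,-170,-30],"twist": [0,0,0],"hand": 60}])

```text
clock: 3.68
tool_pos: [377.3, -261.2, 251.7]
orientation: [0.556, -0.556, 0.437, -0.438]
force: [1.3, 0.4, -1.0]
width: 0.416
```

```bash
python3 look.py w4
```

```text
3.675 [ 377.27 -261.22  251.65] [ 1.28  0.39 -1.  ] 0.4161471290677229 [-0.61  0.14 -0.24  1.19  0.    2.3 ] -76.41796284491886 [ 0. -1.  0.]
```

View pics/w4.png

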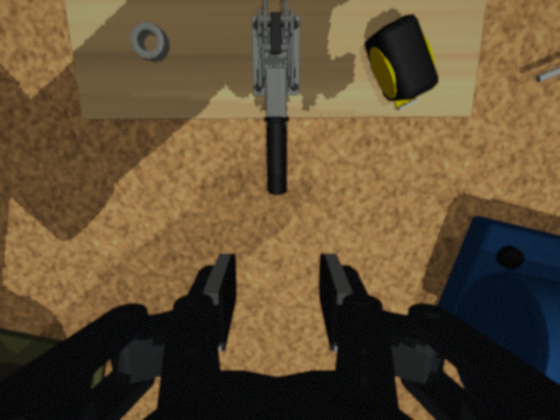

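The lever lies level, with the grip from (277,118) to (277,190), and it stays down with nothing touching it. Next I'll measure the rods from above with the wrist camera.

>>> move_arm(series=[{"translation": [0,-20,40],"twist": [0,0,0],"hand": 60},{"translation": [0,-40,80],"twist": [0,0,0],"hand": 60},{"translation": [0,-50,120],"twist": [0,0,0],"hand": 60},{"translation": [0,-50,160],"twist": [0,0,0],"hand": 60},{"translation": [0,-50,175],"twist": [0,0,0],"hand": 60}])

```text
clock: 4.35
tool_pos: [549.3, -220.2, 304.0]
orientation: [0.556, -0.556, 0.435, -0.439]
force: [-0.5, -0.2, -0.5]
width: 0.705
```

>>> move_arm(series=[{"translation": [0,0,0],"twist": [0,0,0],"hand": 60},{"translation": [0,0,0],"twist": [0,0,0],"hand": 60}])

```text
clock: 4.6
tool_pos: [548.2, -220.3, 303.5]
orientation: [-0.556, 0.556, -0.436, 0.438]
force: [0.1, 0.6, 0.4]
width: 0.701
```

```bash
python3 look.py w5
```

```text
4.6 [ 548.2  -220.32  303.48] [0.15 0.6  0.38] 0.7012974994198528 [-0.38  0.36  0.19  1.4  -0.    2.52] -76.37603730072554 [ 0. -1.  0.]
```

View pics/w5.png

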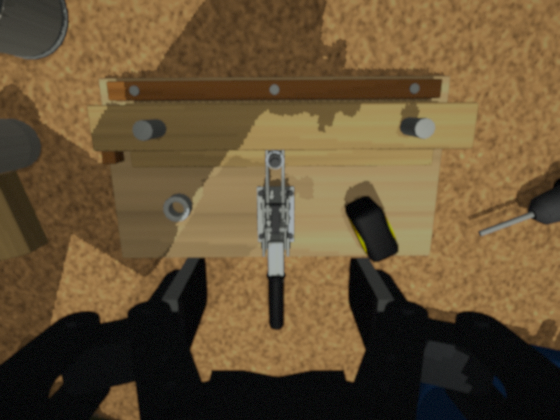

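Run:
```python
import cv2,numpy as np
t=cv2.imread("pics/w5.png")
a=cv2.resize(t[110:150,120:180],None,fx=8,fy=8,interpolation=cv2.INTER_CUBIC)
b=cv2.resize(t[110:150,390:450],None,fx=8,fy=8,interpolation=cv2.INTER_CUBIC)
cv2.imwrite("pics/c5.png",np.vstack([a,b]))
```

```text
(no output)
```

View pics/c5.png

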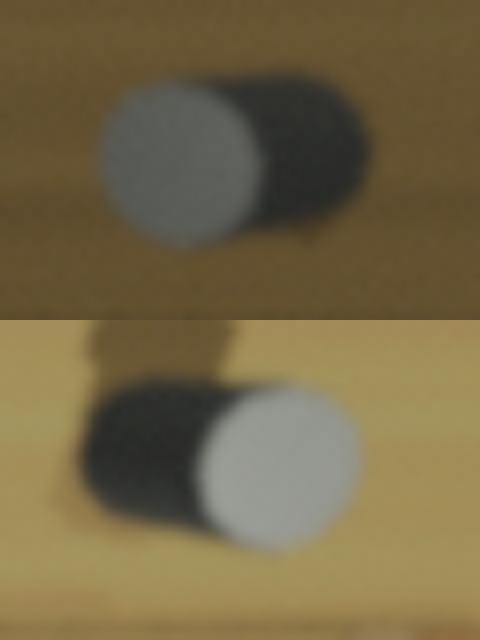

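The rod tops are at (142.4,130.3) and (424.7,128.2).

Run:
```python
from h import *
from bench import robot
np.set_printoptions(precision=1,suppress=True)
a=wz("w5",142.4,130.3,163);b=wz("w5",424.7,128.2,163)
print(a,b,np.linalg.norm(a-b),(a+b)/2,np.degrees(np.arctan2(*(b-a)[[1,0]])))
s=robot.read_state()
# slat view pose: x heading = slat y direction; slat heading
ha,hb=np.array([603.9,234.9]),np.array([387.7,279.3]); m=(ha+hb)/2; 
th=np.degrees(np.arctan2(*(ha-hb)[::-1])); print(m,th)
for xd in (th-90,th+90):
  print(xd,plan(s,[m[0],m[1],300],xd))
```

```text
[ 575. -106.  163.] [ 628.4 -318.6  163. ] 219.2448279426626 [ 601.7 -212.3  163. ] -75.91265962683444
[495.8 257.1] -11.60521644329976
-101.60521644329975 (array([-476.4,    2.4,   61.5]), array([-0.1, 25.2,  0.2]))
78.39478355670025 (array([-476.4,    2.4,   61.5]), array([   0.2, -154.8,    0.2]))
```

>>> move_arm(series=[{"translation": [-30,0,4],"twist": [0,-10.5,0],"hand": 65},{"translation": [-60,0,8],"twist": [0,-21,0],"hand": 65},{"translation": [-95,0,12],"twist": [0,-31.5,0],"hand": 65},{"translation": [-130,0,16],"twist": [0,-42,0],"hand": 65},{"translation": [-160,0,20],"twist": [0,-52.5,0],"hand": 65}])

```text
clock: 5.28
tool_pos: [528.5, -59.7, 303.9]
orientation: [-0.691, 0.693, -0.143, 0.146]
force: [-0.2, -1.2, -0.2]
width: 0.761
```

Run:
```python
from h import *
from bench import robot
np.set_printoptions(precision=1,suppress=True)
s=robot.read_state(); print(s['tool_pos'],s['joint_positions'],plan(s,[495.8,257.1,300],78.4))
```

```text
[528.5 -59.7 303.9] [-0.1  0.3  0.   1.4 -0.   1.9] (array([-156.9,    2.9,  277.2]), array([   0.2, -102. ,    0.1]))
```

>>> move_arm(series=[{"translation": [-16,0,28],"twist": [0,-10.6,0],"hand": 65},{"translation": [-32,0,56],"twist": [0,-21.2,0],"hand": 65},{"translation": [-48,0,85],"twist": [0,-31.8,0],"hand": 65},{"translation": [-64,0,114],"twist": [0,-42.4,0],"hand": 65},{"translation": [-80,0,142],"twist": [0,-53,0],"hand": 65}])

```text
clock: 5.9
tool_pos: [511.1, 102.5, 303.9]
orientation: [-0.682, 0.685, 0.182, -0.18]
force: [0.3, -0.7, 0.2]
width: 0.76
```

Run:
```python
from h import *
from bench import robot
np.set_printoptions(precision=1,suppress=True)
s=robot.read_state(); print(s['tool_pos'],s['joint_positions'],plan(s,[495.8,257.1,300],78.4))
```

```text
[511.1 102.5 303.9] [ 0.2  0.2  0.   1.3 -0.   1.3] (array([ 63.2,   3.4, 141.9]), array([  0.3, -48.7,  -0. ]))
```

>>> move_arm(series=[{"translation": [13,0,22],"twist": [0,-10,0],"hand": 65},{"translation": [26,0,44],"twist": [0,-20,0],"hand": 65},{"translation": [40,0,66],"twist": [0,-30,0],"hand": 65},{"translation": [55,0,90],"twist": [0,-40,0],"hand": 65},{"translation": [72,0,115],"twist": [0,-48.7,0],"hand": 65}])

```text
clock: 6.52
tool_pos: [516.2, 237.7, 304.1]
orientation: [-0.546, 0.549, 0.448, -0.447]
force: [1.1, -0.9, -0.5]
width: 0.76
```

>>> move_arm(series=[{"translation": [0,0,0],"twist": [0,0,0],"hand": 65},{"translation": [0,0,0],"twist": [0,0,0],"hand": 65}])

```text
clock: 6.78
tool_pos: [515.7, 236.6, 304.5]
orientation: [-0.546, 0.549, 0.448, -0.447]
force: [-0.2, 0.5, 0.7]
width: 0.759
```

```bash
python3 look.py w6
```

```text
6.775 [515.71 236.57 304.47] [-0.22  0.53  0.67] 0.7589231465330916 [ 0.43  0.32  0.13  1.38 -0.    0.63] 78.47536878796666 [-0. -1. -0.]
```

View pics/w6.png

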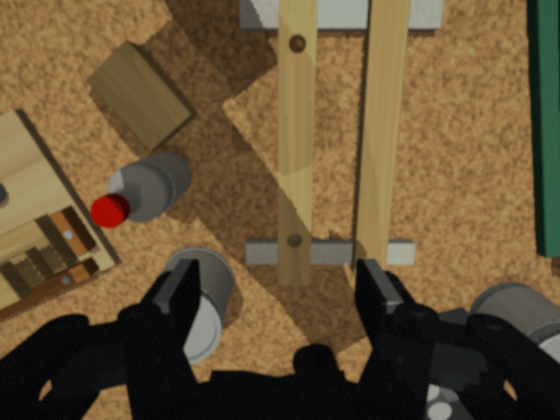

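The holes are at (297,43) and (294,240). The slat lies between the fingers in line with the image columns, the blank is to its right, and the can is at bottom left.

Run:
```python
from h import *
from bench import robot
np.set_printoptions(precision=1,suppress=True)
a=wz("w6",297.3,43.3,40);b=wz("w6",294.3,239.8,40); m=(a+b)/2
th=np.degrees(np.arctan2(*(b-a)[[1,0]]));print(a,b,np.linalg.norm(a-b),m,th)
s=robot.read_state()
print("edges",wz("w6",279,150,40),wz("w6",316,150,40), wz("w6",278,272,40),wz("w6",310,272,40))
for z in (300,80,30,12): print(plan(s,[m[0],m[1],z],th+90))
```

```text
[388.9 283.6  40. ] [604.1 239.7  40. ] 219.59379139838887 [496.5 261.7  40. ] -11.539821458394679
edges [494.  242.9  40. ] [502.3 284.   40. ] [642.3 211.7  40. ] [650.2 251.   40. ]
(array([20.9,  4.3, 24. ]), array([ 0.3, -0. , -0.1]))
(array([ 21.4, 224.3,  25. ]), array([ 0.3, -0. , -0.1]))
(array([ 21.5, 274.3,  25.3]), array([ 0.3, -0. , -0.1]))
(array([ 21.6, 292.3,  25.4]), array([ 0.3, -0. , -0.1]))
```

>>> move_arm(series=[{"translation": [21,40,24],"twist": [0,0,0],"hand": 70},{"translation": [21,90,24],"twist": [0,0,0],"hand": 70},{"translation": [21,140,25],"twist": [0,0,0],"hand": 70},{"translation": [21,190,25],"twist": [0,0,0],"hand": 70},{"translation": [21,224,25],"twist": [0,0,0],"hand": 70}])

```text
clock: 7.45
tool_pos: [495.3, 259.4, 78.4]
orientation: [-0.547, 0.55, 0.446, -0.447]
force: [1.3, -0.4, 0.1]
width: 0.82
```

>>> move_arm(series=[{"translation": [0,5,0],"twist": [0,0,0],"hand": 70}])

```text
clock: 7.58
tool_pos: [493.3, 257.1, 71.4]
orientation: [-0.547, 0.55, 0.444, -0.448]
force: [-0.0, -0.1, 0.8]
width: 0.822
```

```bash
python3 look.py w7;python3 - <<'E'
from h import *
from bench import robot
np.set_printoptions(precision=1,suppress=True)
s=robot.read_state();print(plan(s,[496.5,261.7,10],78.46))
E
```

```text
7.575 [493.35 257.15  71.38] [-0.02 -0.14  0.76] 0.8222872239668123 [ 0.48  0.43 -0.33  0.82 -0.01  0.69] 78.20209710209441 [-0.01 -1.    0.  ]
(array([ 5.1, 62. , -1.6]), array([ 0. , -0.2, -0.4]))
```

View pics/w7.png

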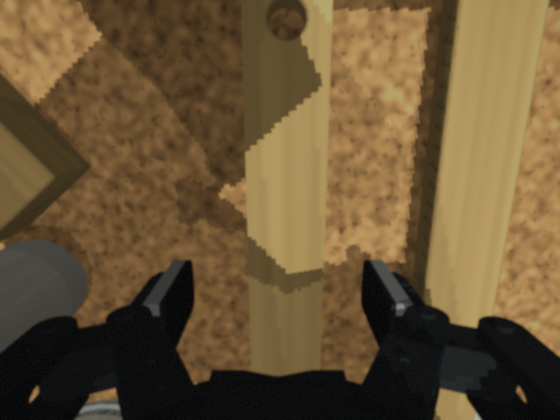

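The slat centre is at column 286 and the finger centre at 278, so the shift is about +4.5 mm in x, which agrees with the plan. I'll go down and grip.

>>> move_arm(series=[{"translation": [5,15,-1],"twist": [0,0,-0.4],"hand": 70},{"translation": [5,35,-1],"twist": [0,0,-0.4],"hand": 70},{"translation": [5,55,-1],"twist": [0,0,-0.4],"hand": 70},{"translation": [5,61,-1],"twist": [0,0,-0.4],"hand": 70},{"translation": [5,62,-1],"twist": [0,0,-0.4],"hand": 60}])

```text
clock: 8.25
tool_pos: [496.4, 262.0, 10.4]
orientation: [-0.549, 0.549, 0.446, -0.446]
force: [-0.8, 0.1, -0.0]
width: 0.705
```

```bash
python3 look.py w8;python3 - <<'E'
from h import *
from bench import robot
np.set_printoptions(precision=1,suppress=True)
s=robot.read_state();print(plan(s,[496.5,261.7,10],78.46))
E
```

```text
8.25 [496.42 262.    10.44] [-0.81  0.09 -0.03] 0.7048468317647558 [ 0.49  0.5  -0.4   0.67  0.    0.69] 78.19989580907831 [ 0. -1. -0.]
(array([-0.4,  0.6, -0. ]), array([ 0.1, -0.3,  0.1]))
```

View pics/w8.png

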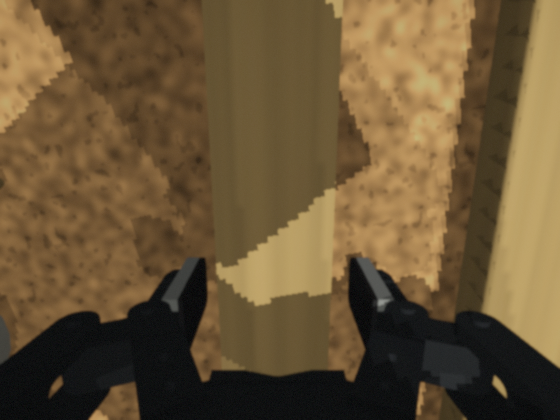

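The slat is centred between the pads. I'll close on it.

>>> move_arm(series=[{"translation": [0,0,0],"twist": [0,0,0],"hand": 40},{"translation": [0,0,0],"twist": [0,0,0],"hand": 25},{"translation": [0,0,0],"twist": [0,0,0],"hand": 20},{"translation": [0,0,0],"twist": [0,0,0],"hand": 20},{"translation": [0,0,0],"twist": [0,0,0],"hand": 20}])

```text
clock: 8.93
tool_pos: [497.7, 262.6, 11.8]
orientation: [-0.548, 0.549, 0.447, -0.444]
force: [-0.2, -0.1, 6.0]
width: 0.457
```

>>> move_arm(series=[{"translation": [0,-5,0],"twist": [0,0,0],"hand": 20},{"translation": [0,-20,0],"twist": [0,0,0],"hand": 20},{"translation": [0,-45,0],"twist": [0,0,0],"hand": 20},{"translation": [0,-80,0],"twist": [0,0,0],"hand": 20},{"translation": [0,-120,0],"twist": [0,0,0],"hand": 20}])

```text
clock: 9.55
tool_pos: [496.5, 262.1, 133.2]
orientation: [-0.549, 0.549, 0.447, -0.445]
force: [0.7, -0.2, -1.5]
width: 0.456
```

```bash
python3 look.py w9
```

```text
9.55 [496.55 262.08 133.18] [ 0.74 -0.22 -1.52] 0.45617007970047946 [ 0.49  0.38 -0.23  0.96 -0.    0.69] 78.20403441371928 [ 0. -1. -0.]
```

View pics/w9.png

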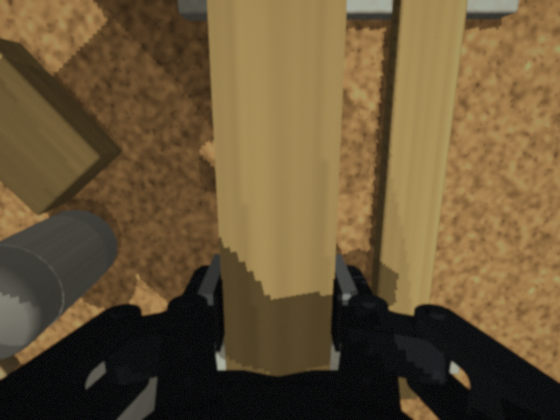

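The slat is held, opening about 39 mm, and in line with the fingers. I'll lift to about z 270 and carry it over.

>>> move_arm(series=[{"translation": [0,-40,0],"twist": [0,0,0],"hand": 20},{"translation": [0,-85,0],"twist": [0,0,0],"hand": 20},{"translation": [0,-125,0],"twist": [0,0,0],"hand": 20},{"translation": [0,-137,0],"twist": [0,0,0],"hand": 20},{"translation": [0,-137,0],"twist": [0,0,0],"hand": 20}])

```text
clock: 10.22
tool_pos: [498.3, 263.0, 276.4]
orientation: [-0.548, 0.55, 0.451, -0.441]
force: [-0.2, -0.9, -1.3]
width: 0.459
```

```bash
python3 look.py w10;python3 - <<'E'
from h import *
from bench import robot
np.set_printoptions(precision=1,suppress=True)
s=robot.read_state();print(plan(s,[601.7,-212.3,270],14.1))
E
```

```text
10.225 [498.32 263.02 276.35] [-0.25 -0.85 -1.34] 0.4589012023755259 [0.49 0.3  0.04 1.29 0.   0.69] 78.20289606916239 [ 0.01 -1.   -0.01]
(array([-443.7,    3.6, -198.9]), array([ 0.2, 64.1,  0.6]))
```

>>> move_arm(series=[{"translation": [-15,3,-7],"twist": [0,3,0],"hand": 20},{"translation": [-45,3,-20],"twist": [0,7,0],"hand": 20},{"translation": [-80,3,-36],"twist": [0,12,0],"hand": 20},{"translation": [-115,3,-52],"twist": [0,17,0],"hand": 20},{"translation": [-150,3,-68],"twist": [0,22,0],"hand": 20}])

```text
clock: 10.9
tool_pos: [532.7, 99.5, 269.5]
orientation: [0.625, -0.624, -0.334, 0.329]
force: [-0.2, 0.6, -0.9]
width: 0.456
```

Run:
```python
from h import *
from bench import robot
np.set_printoptions(precision=1,suppress=True)
s=robot.read_state();print(s['tool_pos'],s['width'],plan(s,[601.7,-212.3,270],14.1))
```

```text
[532.7  99.5 269.5] 0.4563324230196432 (array([-219.5,   -1.3, -231.9]), array([ 0. , 41.8,  0.4]))
```

>>> move_arm(series=[{"translation": [-22,0,-23],"twist": [0,4,0],"hand": 20},{"translation": [-44,0,-46],"twist": [0,8,0],"hand": 20},{"translation": [-67,0,-70],"twist": [0,13,0],"hand": 20},{"translation": [-90,0,-95],"twist": [0,18,0],"hand": 20},{"translation": [-112,0,-118],"twist": [0,22,0],"hand": 20}])

```text
clock: 11.52
tool_pos: [566.4, -61.6, 267.0]
orientation: [0.678, -0.676, -0.206, 0.203]
force: [-0.4, 0.5, -1.5]
width: 0.453
```

Run:
```python
from h import *
from bench import robot
np.set_printoptions(precision=1,suppress=True)
s=robot.read_state();print(s['tool_pos'],s['width'],plan(s,[601.7,-212.3,270],14.1))
```

```text
[566.4 -61.6 267. ] 0.45311913256369934 (array([ -54. ,   -3.5, -145.1]), array([-0.1, 19.5,  0.2]))
```

>>> move_arm(series=[{"translation": [-12,0,-32],"twist": [0,5,0],"hand": 20},{"translation": [-25,0,-65],"twist": [0,10,0],"hand": 20},{"translation": [-38,0,-100],"twist": [0,15,0],"hand": 20},{"translation": [-49,0,-130],"twist": [0,19.5,0],"hand": 20},{"translation": [-54,0,-145],"twist": [0,19.5,0],"hand": 20}])

```text
clock: 12.15
tool_pos: [600.5, -214.3, 264.3]
orientation: [0.704, -0.7, -0.086, 0.086]
force: [0.4, 0.9, -0.6]
width: 0.456
```

>>> move_arm(series=[{"translation": [0,0,0],"twist": [0,0,0],"hand": 20},{"translation": [0,0,0],"twist": [0,0,0],"hand": 20}])

```text
clock: 12.4
tool_pos: [599.8, -213.6, 263.5]
orientation: [0.704, -0.7, -0.085, 0.087]
force: [-0.2, 1.0, -1.3]
width: 0.453
```

```bash
python3 look.py w11;python3 - <<'E'
from h import *
from bench import robot
import cv2
np.set_printoptions(precision=1,suppress=True)
s=robot.read_state();print(s['tool_pos'],plan(s,[601.7,-212.3,200],14.1))
for n in("top","scene"): cv2.imwrite(f"pics/{n}1.png",robot.capture(n)['img'][:,:,::-1])
t=cv2.imread("pics/top1.png")[100:270,270:480]; cv2.imwrite("pics/c_top1.png",cv2.resize(t,None,fx=3.5,fy=3.5,interpolation=2))
t=cv2.imread("pics/scene1.png")[90:260,110:310]; cv2.imwrite("pics/c_scene1.png",cv2.resize(t,None,fx=3.5,fy=3.5,interpolation=2))
E
```

```text
12.4 [ 599.76 -213.59  263.49] [-0.16  0.98 -1.35] 0.4534119337478804 [-0.34  0.45  0.24  1.36  0.    0.98] 13.993999455305753 [-0.   -1.    0.01]
[ 600.  -213.3  263.9] (array([ 2. , 63.9,  0.2]), array([-0.3, -0.1, -0. ]))
```

View pics/w11.png

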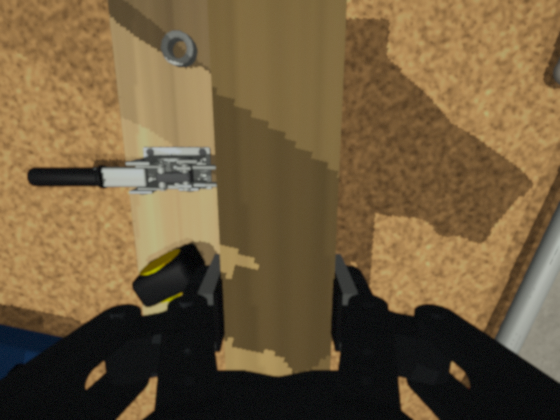

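View pics/c_top1.png

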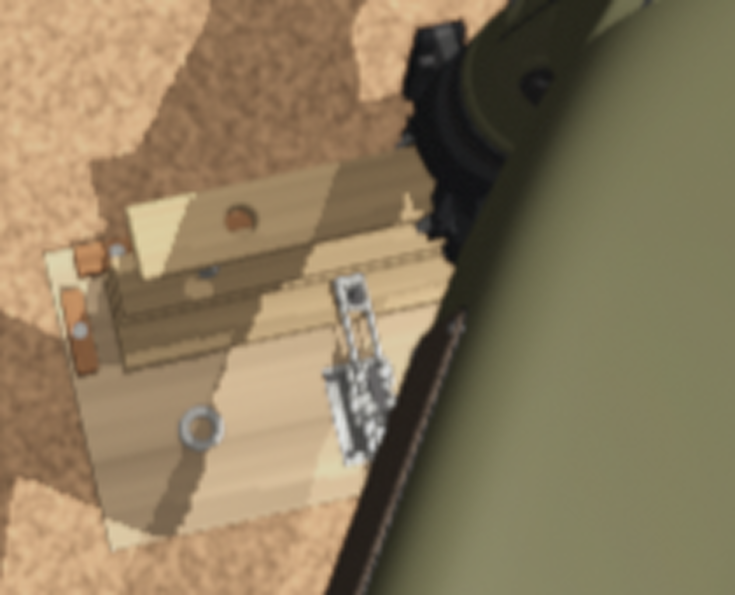

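View pics/c_scene1.png

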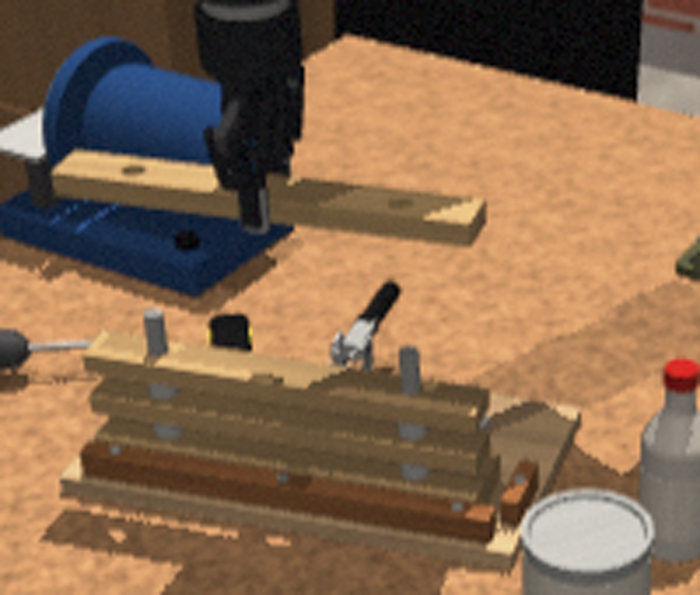

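The clamp is still locked. The slat is level with both holes visible, and the rods are below it. I'll measure the holes against the rods in the same cameras.

Run:
```python
from h import *
np.set_printoptions(precision=1,suppress=True)
z=291.5
print("top hole A",atz(T,270+240/3.5,100+218/3.5,z),"rod",atz(T,330.5,173.25,163))
a=atz(S,110+401/3.5,90+203/3.5,z);b=atz(S,110+133/3.5,90+170/3.5,z)
ra=atz(S,110+410/3.5,90+351/3.5,163);rb=atz(S,110+154/3.5,90+314/3.5,163)
print("scene",a,b,np.linalg.norm(a-b),"rods",ra,rb,"diff",ra-a,rb-b)
```

```text
top hole A [ 573.  -109.2  291.5] rod [ 573.9 -108.4  163. ]
scene [ 575.9 -104.   291.5] [ 631.9 -314.4  291.5] 217.63275826859768 rods [ 578.6 -101.   163. ] [ 633.  -312.5  163. ] diff [   2.6    3.  -128.5] [   1.1    1.8 -128.5]
```

>>> move_arm(series=[{"translation": [2,15,0],"twist": [0,0,0],"hand": 20},{"translation": [2,35,0],"twist": [0,0,0],"hand": 20},{"translation": [2,55,0],"twist": [0,0,0],"hand": 20},{"translation": [2,68,0],"twist": [0,0,0],"hand": 20},{"translation": [2,72,0],"twist": [0,0,0],"hand": 20}])

```text
clock: 13.18
tool_pos: [601.6, -211.8, 191.1]
orientation: [0.704, -0.7, -0.086, 0.087]
force: [-0.2, 0.2, -1.1]
width: 0.455
```

```bash
cat > fin.py <<'E'
import sys,cv2
from h import *
from bench import robot
np.set_printoptions(precision=2,suppress=True)
n=sys.argv[1]
s=robot.read_state();print(s['clock'],s['tool_pos'],s['force'],s['width'],plan(s,[601.7,-212.3,171],14.1))
for m in("top","scene"): cv2.imwrite(f"pics/{m}{n}.png",robot.capture(m)['img'][:,:,::-1])
t=cv2.imread(f"pics/top{n}.png")[130:230,280:400]; 
u=cv2.imread(f"pics/scene{n}.png")[130:230,130:250]
cv2.imwrite(f"pics/c_top{n}.png",cv2.resize(t,None,fx=6,fy=6,interpolation=2))
cv2.imwrite(f"pics/c_scene{n}.png",cv2.resize(u,None,fx=6,fy=6,interpolation=2))
E
python3 fin.py 2
```

```text
13.175 [ 601.56 -211.83  191.11] [-0.2   0.23 -1.12] 0.45518152754389496 (array([ 0.05, 20.1 , -0.62]), array([-0.37, -0.03, -0.09]))
```

View pics/c_scene2.png

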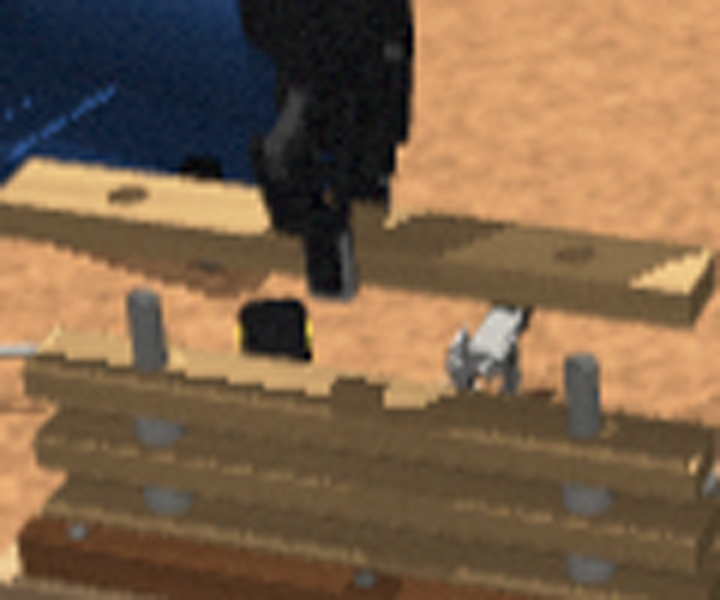

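View pics/c_top2.png

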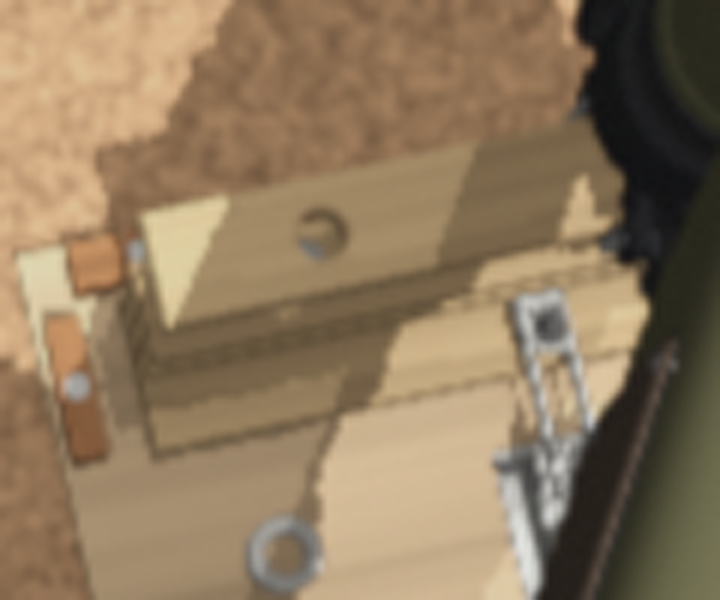

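Run:
```python
from h import *
np.set_printoptions(precision=1,suppress=True)
z=219
print("top hole A",atz(T,280+322/6,130+233/6,z),"rod",atz(T,330.5,173.25,163))
a=atz(S,130+574/6,130+254/6,z);b=atz(S,130+128/6,130+194/6,z)
ra=atz(S,130+582/6,130+360/6,163);rb=atz(S,130+144/6,130+296/6,163)
print("scene",a,b,np.linalg.norm(a-b),"rods",ra,rb,np.linalg.norm(ra-rb),"diff",ra-a,rb-b)
# height check: triangulated hole A
print(tri((280+322/6,130+233/6),(130+574/6,130+254/6)),tri((330.5,173.25),(130+582/6,130+360/6)))
```

```text
top hole A [ 573.5 -108.6  219. ] rod [ 573.9 -108.4  163. ]
scene [ 577.9 -103.3  219. ] [ 633.  -313.4  219. ] 217.15728079482255 rods [ 577.5 -102.2  163. ] [ 631.3 -313.9  163. ] 218.40999157106043 diff [ -0.3   1.1 -56. ] [ -1.7  -0.5 -56. ]
(array([ 573.5, -107.8,  215.7]), np.float64(2.4989467822234364)) (array([ 573.6, -107.1,  159.7]), np.float64(3.648130646298978))
```

The holes are within about 1.5 mm of the rods, and the underside is about 36 mm above the rod ends. I'll lower it 20 mm.

>>> move_arm(series=[{"translation": [0,5,0],"twist": [-0.3,0,0],"hand": 20},{"translation": [0,12,0],"twist": [-0.3,0,0],"hand": 20},{"translation": [0,18,0],"twist": [-0.3,0,0],"hand": 20},{"translation": [0,20,0],"twist": [-0.3,0,0],"hand": 20},{"translation": [0,20,0],"twist": [-0.3,0,0],"hand": 20}])

```text
clock: 13.9
tool_pos: [602.0, -212.1, 171.9]
orientation: [0.702, -0.702, -0.086, 0.087]
force: [-0.6, 0.8, -0.8]
width: 0.458
```

```bash
python3 fin.py 3
```

```text
13.9 [ 601.96 -212.06  171.89] [-0.57  0.83 -0.78] 0.4580308058916871 (array([-0.31,  0.89, -0.17]), array([-0.03, -0.05, -0.04]))
```

View pics/c_scene3.png

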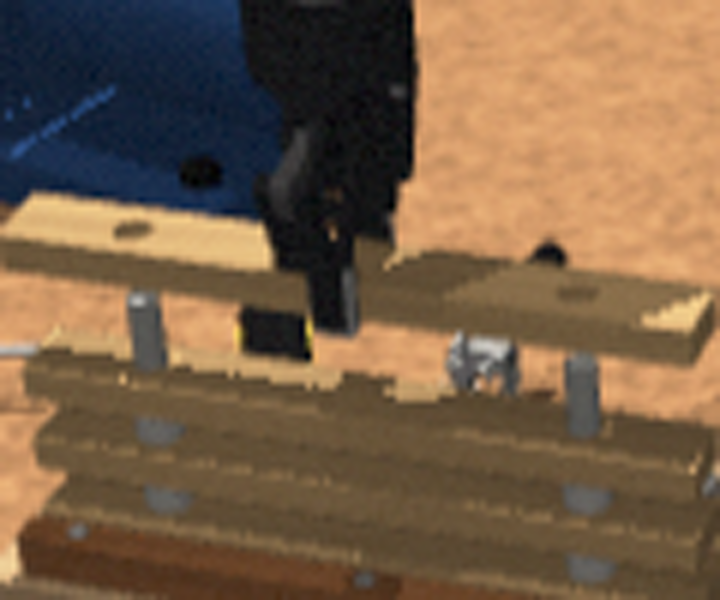

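View pics/c_top3.png

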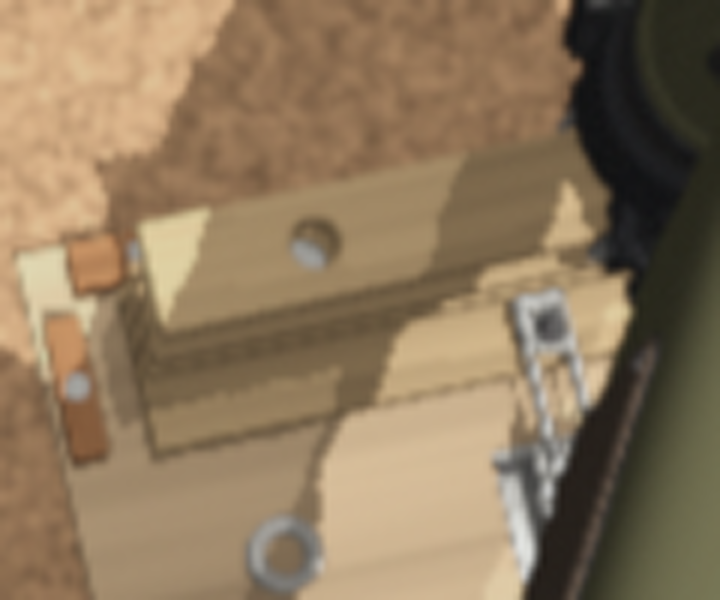

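The rods stand just below the slat with a clear gap, and one rod end shows through hole A at (332,171). I'll let it settle, check the numbers and hand in.

>>> move_arm(series=[{"translation": [0,0,0],"twist": [0,0,0],"hand": 20},{"translation": [0,0,0],"twist": [0,0,0],"hand": 20},{"translation": [0,0,0],"twist": [0,0,0],"hand": 20},{"translation": [0,0,0],"twist": [0,0,0],"hand": 20}])

```text
clock: 14.5
tool_pos: [602.2, -212.1, 172.3]
orientation: [0.702, -0.702, -0.086, 0.087]
force: [-0.2, 0.2, -1.3]
width: 0.463
```

```bash
python3 - <<'E'
from h import *
from bench import robot
np.set_printoptions(precision=2,suppress=True)
z=200
print("top hole A",atz(T,280+315/6,130+243/6,z),"rod",atz(T,330.5,173.25,163))
a=atz(S,130+577/6,130+294/6,z);b=atz(S,130+133/6,130+230/6,z)
ra=atz(S,130+582/6,130+360/6,163);rb=atz(S,130+144/6,130+296/6,163)
print("diff",ra-a,rb-b)
s=robot.read_state(); print(s['clock'],s['tool_pos'],s['qvel'],s['force'],s['width'])
E
python3 look.py w12
```

```text
top hole A [ 573.37 -108.38  200.  ] rod [ 573.87 -108.36  163.  ]
diff [ -2.76  -1.06 -37.  ] [ -1.86  -0.68 -37.  ]
14.5 [ 602.19 -212.14  172.29] [ 0.  0. -0. -0.  0.  0.] [-0.16  0.17 -1.32] 0.46329262532177
14.5 [ 602.19 -212.14  172.29] [-0.16  0.17 -1.32] 0.46329262532177 [-0.34  0.48  0.05  1.14  0.    0.99] 14.053552647203261 [-0. -1.  0.]
```

View pics/w12.png

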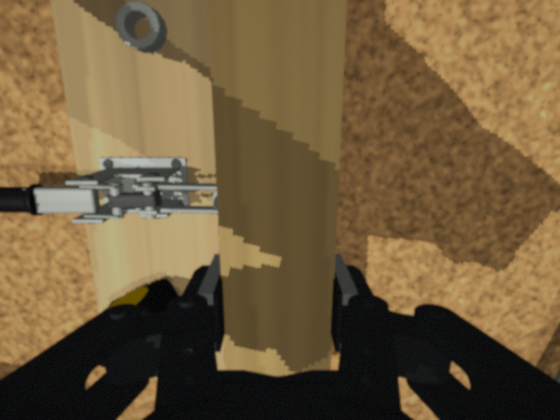

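The lever is still level at left, at (30,200). The slat is held square and at rest, and the hole errors are 0.5 to 3 mm. I'm handing in.

```bash
python3 -c "
from bench import robot
print(robot.finish_job())"
```

```text
the job is handed in; nothing more can be done
None
```

I pushed the clamp lever down onto its stop and let go, and it stayed locked. I then gripped the drilled slat at its middle and carried it over the can and the glue bottle. I handed the job in at 14.5 s, still holding the slat above the two rods; the hand-in gave no verdict.

**Last checks:**
- **Slat:** it was level and at rest in the grip.
- **Height:** the underside is about 17 mm above the rod ends. This is worked out from the tool height.
- **Hole alignment:** the top camera puts hole A 0.5 mm off its rod. The scene camera gives about 3 mm for hole A and 2 mm for hole B. The two cameras disagree by up to 7 mm in absolute position, so I compared holes and rods only within the same camera. The arm hid hole B from the top camera, so only one camera checked it.
- **Contact:** the pictures showed a clear gap between slat and rods. The only force on the wrist was about the slat's weight.
- **Other things:** I saw no movement of the panel, spacer or tape measure in the last pictures. I did not re-measure the can, glue bottle, offcut or blank after the carry.

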